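Put the lab bottles away in their nests

ROBOT

A 6-joint arm with a two-finger parallel gripper is mounted at the origin on the work surface; the furniture and walls round the work are solid. World frame = base frame: x ahead of the robot, y to its left, z up, the work surface at z = 0. Lengths are in mm, angles in degrees, forces in N, time in s.
With the tool pointing down it reaches from about 300 to 850 mm from the base axis. Payload 4.2 kg.
Tool frame: the origin (TCP) lies midway between the tips of the shut fingers; the grasp point (between the pads) lies pinch_z behind it (pinch_z is the distance from the TCP to the grasp point, in mm); z points along the fingers, y is the line along which they close (so a half turn about z gives the same grasp; the last joint's range is limited). The gripper opens to 91 mm and grips with 3 to 60 N. Pads are 32 mm wide; open, the fingers measure 118 mm over their backs; the gripper's body (76 mm by 178 mm) begins 60 mm behind the grasp point.
Start: joints at [-75.229, 18.312, 89.639, -0, 72.044, -1.146], TCP at [157.691, -552.971, 213.976] pointing down, gripper open.
Joint ranges: [-177.97, 177.97], [-48.28, 115.42], [12.27, 149.76], [-77.06, 257.06], [2.81, 150.46], [-146.56, 146.56]. Speed limits (degrees/s): [147.25, 147.25, 180, 180, 180, 180].

INTERFACE

Orientations are given as [roll, pitch, yaw] about the fixed x, y, z axes, in that order (R = Rz(yaw) Ry(pitch) Rx(roll)).
In Python, from workcell import state, grab_frame, job_done, masks_of, landmark_of, pinch_z gives the robot as it stands. The module is installed in compiled form; this text tells all that it offers.
- The arm moves only by the tool move_arm, never from a script. Its argument "plan" is a list of rows, each an object of numbers: "x", "y", "z": the shift along the tool's x, y, z in mm; "rx", "ry", "rz": the turn, a rotation vector about the tool's x, y, z in rad. A call has 1 to 10 rows; each row shifts and turns the commanded pose from where the row before left it, along the tool's axes as they then stand; what a row does not reach is not made up. A row lasts 1/10 s, in which the tool goes at most 50 mm and 8.59 degrees, less where a joint would pass 70% of its speed; a pose out of reach is approached as far as the arm can. A call is refused whole if a number of a shift passes 50 or a number of a turn 0.15, either way. A call with a gripper value outside its range is refused whole. "grip" is the opening, from 0 (shut) to 1 (fully open), set as the call begins (left out, the last holds). The fingers move at their own pace and stop on an object; "squeeze" is the grip in N (left out, the last holds). Time passes only in rows, so rows that do not move let the fingers close. It gives the time, the measured TCP pose, the force, the opening and the grip force at its end, in the units of the state.
- state(): the state, without advancing time (a new reading comes with each control period).
- grab_frame(name): name is "side" or "top" or "wrist"; returns a dict with "img" (400x640x3 uint8, red, green, blue), "z_map" (400x640 float32, mm along the optical axis (not along the pixel's ray), 0 where there is no reading), "fx", "fy", "cx", "cy" (pixels), "rvec" (rotation vector, rad) and "tvec" (3), from world to camera coordinates, as OpenCV has them. Camera axes: x right, y down, z forward; pixel columns grow to the right and rows downward; lengths in mm; the calibration is good to about 2 mm. A picture is of the moment at which its call begins.
- job_done(): hands the job in; it is judged then, once.
Trained networks look in the newest picture that a camera, given by its name, has taken for a name from the list of things; names that differ only in an ending like _2 or _b are one class to them, and where a whole thing is asked for, a point or a joint stands for the part that bears it (a point fixed in the world has none). Each returns a list of dicts, best first, with "p" (0 to 1); they miss things now and then, are a little off and sometimes report something else, mostly with a low value. They report only what shows in the picture. A call takes as long as a camera call.
- masks_of(camera, label): "pixels" (400x640 bool, what is visible of it) and "box" ([centre column, centre row, width, height] in pixels, round what is visible of it).
- landmark_of(camera, label): "point" ([column, row] in pixels: a listed point, or the origin of a listed thing).
The state is a dict: "time_s": time; "qpos": joint angles; "qvel": joint speeds; "effort": joint torques, N m; "ee_pos": TCP position; "ee_rot": TCP orientation; "force": force on the tool from outside, world axes, zero at the start; "torque": the same for the moment, N m; "gripper_width": finger opening in mm; "gripper_force": force on a finger pad.
Only numpy, scipy, OpenCV 4.12 (cv2) and the standard library are available. Lean on these libraries where they do the work, as an engineer would, in place of code of your own. Each camera call takes 0.05 s, during which the arm holds its last target. There are 200 camera calls.

TASK

Put the four screw-cap lab bottles away in the round grey, black-floored nests on the bench: each large bottle in a wide nest of its own, each small bottle in a narrow nest of its own (either of the two that fit), standing upright and flat on the nest's floor. Keep the bottles upright, set them down gently rather than dropping them, and leave the two glass beakers standing where they are.

Things in the scene. Friction and masses are not known exactly. Their poses are not given: they have to be found in the camera images.
- large_bottle_1: large lab bottle with a clear body, blue screw cap, 69 mm across and 141 mm tall; body straight-sided up to about 95 mm, then a sloping shoulder; the cap is a cylinder 47 mm across from 117 to 141 mm height, to be gripped from above; about 0.4 kg. Origin: centre of its underside; z up along its axis
- large_bottle_2: large lab bottle with a clear body, grey screw cap, 69 mm across and 141 mm tall; body straight-sided up to about 95 mm, then a sloping shoulder; the cap is a cylinder 47 mm across from 117 to 141 mm height, to be gripped from above; about 0.4 kg. Origin: centre of its underside; z up along its axis
- small_bottle_1: small lab bottle with a clear body, dark blue screw cap, 56 mm across and 103 mm tall, sloping shoulder below the cap; the cap is a cylinder 42 mm across from 79 to 103 mm height, to be gripped from above; about 0.2 kg. Origin: centre of its underside; z up along its axis
- small_bottle_2: small lab bottle with a clear body, orange screw cap, 56 mm across and 103 mm tall, sloping shoulder below the cap; the cap is a cylinder 42 mm across from 79 to 103 mm height, to be gripped from above; about 0.2 kg. Origin: centre of its underside; z up along its axis
- wide_nest_1: wide bottle nest for a large bottle: open round dish of grey plastic with a black rubber floor, fixed to the bench, 18 mm tall, 98 mm across outside at the rim; inside 90 mm across at the mouth narrowing to 82 mm at the floor, which lies 4 mm above the origin. Origin: centre of its underside on the bench, z up
- wide_nest_2: wide bottle nest for a large bottle: open round dish of grey plastic with a black rubber floor, fixed to the bench, 18 mm tall, 98 mm across outside at the rim; inside 90 mm across at the mouth narrowing to 82 mm at the floor, which lies 4 mm above the origin. Origin: centre of its underside on the bench, z up
- narrow_nest_1: narrow bottle nest for a small bottle: like the wide one, but 84 mm across outside at the rim; inside 76 mm at the mouth narrowing to 68 mm at the floor, which lies 4 mm above the origin; 18 mm tall. Origin: centre of its underside on the bench, z up
- narrow_nest_2: narrow bottle nest for a small bottle: like the wide one, but 84 mm across outside at the rim; inside 76 mm at the mouth narrowing to 68 mm at the floor, which lies 4 mm above the origin; 18 mm tall. Origin: centre of its underside on the bench, z up
- large_beaker: larger clear glass beaker, open at the top, no cap, 71 mm across, 88 mm tall; not to be moved. Origin: centre of its underside; z up
- small_beaker: smaller clear glass beaker, open at the top, no cap, 64 mm across, 70 mm tall; not to be moved. Origin: centre of its underside; z up

How it is judged:
By the outcome, as a careful person would: the job done as asked, in the order asked, and still so for the second after the job is handed in, with the robot touching nothing.
It also fails if it takes over 106 s, if anything falls off the work surface, if the arm or the gripper's body presses on something with over 40 N, if the wrist force passes 120 N, or if a joint passes its speed limit or range.

## Working session

There is one attempt and no reset: what is moved stays moved. The work goes in short steps, Python scripts to look and compute and a tool call to move; the robot and the scene stay as the last step left them, time stands still between calls to the robot, and variables do not carry over. Pictures are saved under pics/ and viewed, at most 14 in all, crops included, and the job is handed in when it is done.

Besides the shell and the picture viewer there is one more tool, called as a command line: name --argument value ..., lists and objects as JSON in quotes. move_arm: Moves the arm, as the interface text tells. Its arguments: {"type":"object","properties":{"plan":{"type":"array","items":{"type":"object","properties":{"x":{"type":"number"},"y":{"type":"number"},"z":{"type":"number"},"rx":{"type":"number"},"ry":{"type":"number"},"rz":{"type":"number"}}}},"grip":{"type":"number"},"squeeze":{"type":"number"}},"required":["plan"]}

```bash
mkdir -p pics
cat > h.py <<'E'
import numpy as np, cv2
from workcell import *
def w(f,px,z=None,depth=None):
    R=cv2.Rodrigues(np.array(f['rvec'],float))[0];t=np.array(f['tvec'],float).ravel()
    d=np.array([(px[0]-f['cx'])/f['fx'],(px[1]-f['cy'])/f['fy'],1.])
    o=-R.T@t;r=R.T@d
    s=depth if depth is not None else (z-o[2])/r[2]
    return o+s*r
def cloud(f):
    R=cv2.Rodrigues(np.array(f['rvec'],float))[0];t=np.array(f['tvec'],float).ravel()
    v,u=np.mgrid[:400,:640];Z=f['z_map']
    P=np.stack([(u-f['cx'])/f['fx']*Z,(v-f['cy'])/f['fy']*Z,Z],-1)
    return (P-t)@R
def save(f,n): cv2.imwrite('pics/'+n+'.png',f['img'][:,:,::-1])
E
python3 - <<'E'
from h import *
print(state(),pinch_z)
for c in('top','side'):
    f=grab_frame(c);save(f,c+'1');C=cloud(f)
    print(c,w(f,(f['cx'],f['cy']),depth=0).round())
    for l in('large_bottle_1','small_bottle_1','wide_nest_1','narrow_nest_1','large_beaker','small_beaker'):
        for m in masks_of(c,l):
            q=C[m['pixels']&(f['z_map']>0)]
            print(l,round(m['p'],2),np.round(m['box']),np.median(q,0).round() if len(q) else '',np.percentile(q[:,2],[5,95]).round() if len(q) else '')
        print('  lm',[(np.round(m['point']),round(m['p'],2),w(f,m['point'],z=0)[:2].round()) for m in landmark_of(c,l)])
E
```

```text
{'time_s': 0.0, 'qpos': array([-7.52289548e+01,  1.83523993e+01,  8.97082712e+01,  4.35660320e-04,
        7.20436117e+01, -1.14619845e+00]), 'qvel': array([ 0.02779259,  0.0700756 , -0.06357489,  0.07895204, -0.02336455,
       -0.01288627]), 'effort': array([ 2.46539734e-03, -4.12453473e+01, -2.31972456e+01,  7.31600309e-02,
        4.57577000e-02, -1.44909723e-04]), 'ee_pos': array([ 157.56072309, -552.45084407,  213.1000493 ]), 'ee_rot': array([-1.79895747e+02, -2.50013048e-03,  1.59171067e+01]), 'force': array([-0.13822131, -0.37196045,  0.62085163]), 'torque': array([-0.04610724, -0.01157175, -0.05663027]), 'gripper_force': 0.0, 'gripper_width': 90.96447840876382} 18.8
top [ 426.  -37. 1490.]
large_bottle_1 0.84 [342. 206.  27.  25.] [ 509. -101.  105.] [ 79. 144.]
large_bottle_1 0.66 [434. 203.  39.  23.] [ 516. -357.  100.] [ 27. 143.]
  lm [(array([428., 204.]), 0.9, array([ 520., -363.])), (array([340., 202.]), 0.69, array([523., -96.]))]
small_bottle_1 0.76 [386. 208.  27.  21.] [ 506. -221.   98.] [ 35. 106.]
small_bottle_1 0.56 [409. 166.  21.  18.] [ 621. -292.   83.] [
[... 1911 characters left out ...]
[ 639. -148.    7.] [ 3. 19.]
  lm [(array([357., 237.]), 0.71, array([ 642., -158.])), (array([350., 180.]), 0.67, array([642.,  82.]))]
narrow_nest_1 0.83 [356. 203.  33.  24.] [642. -33.   8.] [ 3. 20.]
narrow_nest_1 0.77 [334. 154.  26.  21.] [600. 214.   8.] [ 3. 20.]
narrow_nest_1 0.54 [356. 233.  37.  27.] [ 639. -147.    7.] [ 4. 20.]
  lm [(array([355., 206.]), 0.81, array([646., -33.])), (array([334., 155.]), 0.77, array([599., 218.]))]
large_beaker 0.7 [258. 265.  32.  51.] [ 404. -309.   56.] [13. 88.]
  lm [(array([259., 278.]), 0.96, array([ 401., -287.]))]
small_beaker 0.57 [284. 196.  24.  35.] [448. -46.  46.] [10. 70.]
  lm [(array([288., 207.]), 0.85, array([461., -34.]))]
```

Run:
```python
from h import *
F={c:grab_frame(c) for c in('top','side')}
a=cv2.resize(F['top']['img'][110:290,200:480],(800,514));b=cv2.resize(F['side']['img'][100:360,200:430],(530,600))
cv2.imwrite('pics/t2.png',a[:,:,::-1]);cv2.imwrite('pics/s2.png',b[:,:,::-1])
P={c:cloud(F[c])[F[c]['z_map']>0] for c in F}
for n,x,y,z,r in [('L?',509,-98,141,23.5),('L?',516,-365,141,23.5),('s?',509,-224,103,21),('s?',624,-294,103,21),('W',641,80,18,47),('W',641,-157,18,47),('N',600,210,18,40),('N',643,-37,18,40),('LB',402,-299,88,35.5),('SB',450,-31,70,32)]:
  for c in P:
    p=P[c];m=(np.hypot(p[:,0]-x,p[:,1]-y)<r+14)&(abs(p[:,2]-z)<5);q=p[m]
    if len(q)>4:
        lo,hi=np.percentile(q[:,:2],[2,98],axis=0); (cx,cy),rr=cv2.minEnclosingCircle(q[:,:2].astype(np.float32))
        print(n,c,len(q),'mid',((lo+hi)/2).round(1),'ext',(hi-lo).round(),'enc',round(cx,1),round(cy,1),round(rr,1),'mean',q.mean(0).round(1))
```

```text
L? top 191 mid [ 511.7 -104. ] ext [39. 39.] enc 511.9 -104.3 22.6 mean [ 511.8 -104.2  140.2]
L? side 185 mid [ 511.8 -102.8] ext [40. 41.] enc 512.3 -102.0 24.0 mean [ 511.7 -105.5  141.5]
L? top 193 mid [ 519.9 -369.6] ext [42. 40.] enc 519.8 -370.3 22.5 mean [ 519.7 -369.3  140.5]
L? side 319 mid [ 519.6 -369.6] ext [42. 39.] enc 519.3 -368.9 23.4 mean [ 519.5 -370.6  141.4]
s? top 141 mid [ 510.2 -226.8] ext [37. 36.] enc 509.2 -227.3 20.4 mean [ 509.5 -226.8  102.4]
s? side 187 mid [ 509.6 -226.6] ext [35. 37.] enc 509.3 -225.3 21.8 mean [ 509.7 -228.4  103.4]
s? top 136 mid [ 626.9 -299.8] ext [35. 35.] enc 626.7 -299.0 20.4 mean [ 626.4 -299.2  102.1]
s? side 219 mid [ 626.4 -298.1] ext [36. 36.] enc 625.7 -298.2 21.0 mean [ 626.2 -300.   103.6]
W top 151 mid [641.9  77. ] ext [95. 94.] enc 641.3 76.8 48.8 mean [644.1  78.3  17.1]
W side 187 mid [642.1  79. ] ext [93. 95.] enc 641.1 79.0 51.2 mean [641.7  81.   17.5]
W top 138 mid [ 639. -160.] ext [93. 94.] enc 639.4 -159.0 48.7 mean [ 642.  -160.3   17.3]
W side 199 mid [ 638.9 -153.6] ext [93. 89.] enc 640.1 -155.8 49.9 mean [ 639.8 -145.5   17.9]
N top 111 mid [600.  205.6] ext [79. 80.] enc 599.6 206.5 41.6 mean [601.9 207.4  17. ]
N side 137 mid [599.7 210.8] ext [78. 84.] enc 602.1 210.6 44.5 mean [599.9 211.2  17.5]
N top 113 mid [641.1 -40. ] ext [80. 79.] enc 642.0 -39.1 41.2 mean [644.1 -39.9  17.3]
N side 180 mid [642.1 -36.8] ext [77. 81.] enc 640.5 -37.1 44.3 mean [641.6 -36.   17.8]
LB top 76 mid [ 402.7 -295.4] ext [66. 69.] enc 402.7 -295.9 35.8 mean [ 401.3 -300.3   87.3]
LB side 166 mid [ 402.6 -292.2] ext [67. 71.] enc 400.6 -292.3 37.1 mean [ 401.2 -286.3   87. ]
SB top 71 mid [450.3 -30.6] ext [61. 61.] enc 449.8 -30.6 31.6 mean [452.  -32.5  69.4]
SB side 112 mid [449.4 -26.6] ext [61. 63.] enc 448.8 -26.6 33.4 mean [447.9 -24.1  69. ]
```

View pics/t2.png

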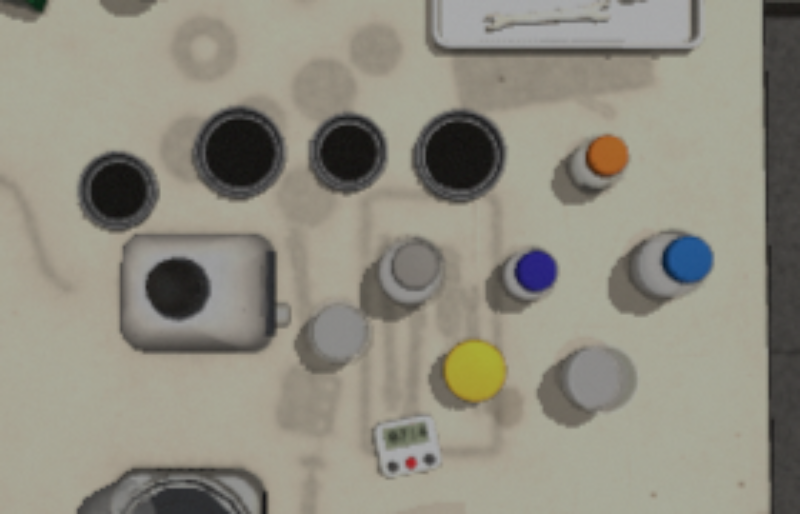

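View pics/s2.png

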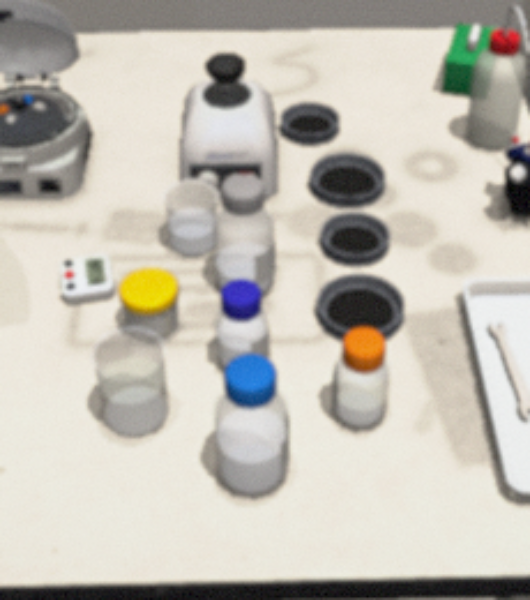

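move_arm --plan '[{"rz":0.1389},{"rz":0.1389},{"x":30,"y":-16},{"x":30,"y":-16},{"x":30,"y":-16},{"x":30,"y":-16},{"x":30,"y":-16},{"x":30,"y":-16},{"x":30,"y":-16},{"x":30,"y":-16}]' --grip 1 --squeeze 30

```text
schema error: expected keys x, y, z, rx, ry, rz
```

move_arm --plan '[{"x":0,"y":0,"z":0,"rx":0,"ry":0,"rz":0.1389},{"x":0,"y":0,"z":0,"rx":0,"ry":0,"rz":0.1389},{"x":30,"y":-16,"z":0,"rx":0,"ry":0,"rz":0},{"x":30,"y":-16,"z":0,"rx":0,"ry":0,"rz":0},{"x":30,"y":-16,"z":0,"rx":0,"ry":0,"rz":0},{"x":30,"y":-16,"z":0,"rx":0,"ry":0,"rz":0},{"x":30,"y":-16,"z":0,"rx":0,"ry":0,"rz":0},{"x":30,"y":-16,"z":0,"rx":0,"ry":0,"rz":0},{"x":30,"y":-16,"z":0,"rx":0,"ry":0,"rz":0},{"x":30,"y":-16,"z":0,"rx":0,"ry":0,"rz":0}]' --grip 1 --squeeze 30

```text
time_s: 2.4
ee_pos: [398.8, -424.2, 214.0]
ee_rot: [180.0, -0.0, 0.0]
force: [-0.7, -0.8, 0.8]
gripper_width: 91.1
gripper_force: 0.0
```

move_arm --plan '[{"x":28.6,"y":-15.7,"z":5,"rx":0,"ry":0,"rz":0},{"x":28.6,"y":-15.7,"z":5,"rx":0,"ry":0,"rz":0},{"x":28.6,"y":-15.7,"z":5,"rx":0,"ry":0,"rz":0},{"x":28.6,"y":-15.7,"z":5,"rx":0,"ry":0,"rz":0},{"x":28.6,"y":-15.7,"z":5,"rx":0,"ry":0,"rz":0},{"x":28.6,"y":-15.7,"z":5,"rx":0,"ry":0,"rz":0},{"x":28.6,"y":-15.7,"z":5,"rx":0,"ry":0,"rz":0},{"x":28.6,"y":-15.7,"z":5,"rx":0,"ry":0,"rz":0},{"x":0,"y":0,"z":0,"rx":0,"ry":0,"rz":0},{"x":0,"y":0,"z":0,"rx":0,"ry":0,"rz":0}]'

```text
time_s: 3.4
ee_pos: [626.6, -298.9, 173.3]
ee_rot: [-180.0, 0.1, 0.1]
force: [0.1, 0.5, -0.3]
gripper_width: 91.2
gripper_force: 0.0
```

Run:
```python
from h import *
f=grab_frame('wrist');save(f,'w1');s=state();print(s['ee_pos'])
p=cloud(f)[f['z_map']>0];m=(np.hypot(p[:,0]-626,p[:,1]+299)<40)&(abs(p[:,2]-103)<5);q=p[m]
if len(q): print(len(q),(q.min(0)+q.max(0))/2,np.ptp(q,axis=0),q.mean(0))
```

```text
[ 626.06680565 -299.52944943  173.78631496]
2006 [ 626.63516502 -296.98539171  101.35556726] [41.08693922 40.45018176  6.70979283] [ 627.93779102 -296.93274251  102.19472541]
```

View pics/w1.png

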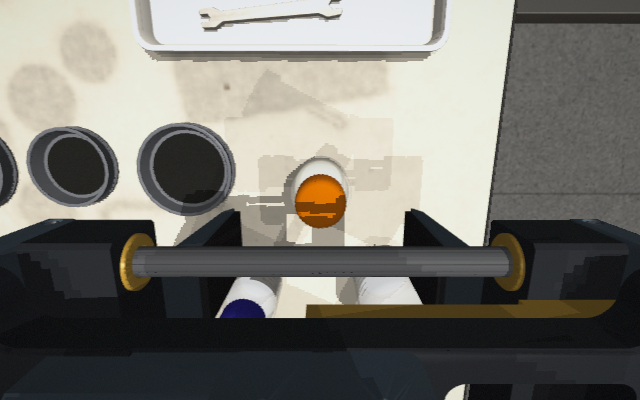

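Wrist view: orange cap at (320,200), midway between the fingers; nests to the left at (187,168) and (72,165). Descend and grip.

move_arm --plan '[{"x":0,"y":0,"z":22,"rx":0,"ry":0,"rz":0},{"x":0,"y":0,"z":22,"rx":0,"ry":0,"rz":0},{"x":0,"y":0,"z":22,"rx":0,"ry":0,"rz":0},{"x":0,"y":0,"z":18,"rx":0,"ry":0,"rz":0},{"x":0,"y":0,"z":10,"rx":0,"ry":0,"rz":0},{"x":0,"y":0,"z":0,"rx":0,"ry":0,"rz":0},{"x":0,"y":0,"z":0,"rx":0,"ry":0,"rz":0}]'

```text
time_s: 4.15
ee_pos: [626.6, -300.1, 81.0]
ee_rot: [180.0, -0.1, -0.0]
force: [-0.9, -0.5, -0.1]
gripper_width: 91.5
gripper_force: 0.0
```

move_arm --plan '[{"x":0,"y":0,"z":0,"rx":0,"ry":0,"rz":0},{"x":0,"y":0,"z":0,"rx":0,"ry":0,"rz":0},{"x":0,"y":0,"z":0,"rx":0,"ry":0,"rz":0},{"x":0,"y":0,"z":0,"rx":0,"ry":0,"rz":0},{"x":0,"y":0,"z":0,"rx":0,"ry":0,"rz":0},{"x":0,"y":0,"z":0,"rx":0,"ry":0,"rz":0},{"x":0,"y":0,"z":0,"rx":0,"ry":0,"rz":0},{"x":0,"y":0,"z":0,"rx":0,"ry":0,"rz":0},{"x":0,"y":0,"z":0,"rx":0,"ry":0,"rz":0},{"x":0,"y":0,"z":0,"rx":0,"ry":0,"rz":0}]' --grip 0 --squeeze 25

```text
time_s: 5.15
ee_pos: [626.5, -299.2, 79.9]
ee_rot: [-180.0, 0.0, -0.0]
force: [0.0, 0.8, 0.2]
gripper_width: 41.3
gripper_force: 25.0
```

move_arm --plan '[{"x":0,"y":0,"z":-8,"rx":0,"ry":0,"rz":0},{"x":0,"y":0,"z":-20,"rx":0,"ry":0,"rz":0},{"x":0,"y":0,"z":-22,"rx":0,"ry":0,"rz":0},{"x":0,"y":0,"z":-20,"rx":0,"ry":0,"rz":0},{"x":0,"y":-7,"z":0,"rx":0,"ry":0,"rz":0},{"x":-1,"y":-15,"z":0,"rx":0,"ry":0,"rz":0},{"x":-1,"y":-22,"z":0,"rx":0,"ry":0,"rz":0},{"x":-1,"y":-26,"z":0,"rx":0,"ry":0,"rz":0},{"x":-1,"y":-26,"z":0,"rx":0,"ry":0,"rz":0},{"x":-1,"y":-26,"z":0,"rx":0,"ry":0,"rz":0}]'

```text
time_s: 6.15
ee_pos: [620.1, -174.1, 148.4]
ee_rot: [-179.9, 0.2, 0.1]
force: [0.3, 0.5, -2.1]
gripper_width: 41.0
gripper_force: 25.0
```

move_arm --plan '[{"x":-2,"y":-26,"z":0,"rx":0,"ry":0,"rz":0},{"x":-2,"y":-26,"z":0,"rx":0,"ry":0,"rz":0},{"x":-2,"y":-26,"z":0,"rx":0,"ry":0,"rz":0},{"x":-2,"y":-26,"z":0,"rx":0,"ry":0,"rz":0},{"x":-2,"y":-26,"z":0,"rx":0,"ry":0,"rz":0},{"x":-2,"y":-26,"z":0,"rx":0,"ry":0,"rz":0},{"x":-2,"y":-26,"z":0,"rx":0,"ry":0,"rz":0},{"x":-2,"y":-26,"z":0,"rx":0,"ry":0,"rz":0},{"x":-2,"y":-26,"z":0,"rx":0,"ry":0,"rz":0},{"x":-2,"y":-26,"z":0,"rx":0,"ry":0,"rz":0}]'

```text
time_s: 7.15
ee_pos: [599.3, 85.2, 148.6]
ee_rot: [-180.0, 0.2, 0.1]
force: [0.2, -0.0, -0.9]
gripper_width: 40.8
gripper_force: 25.0
```

move_arm --plan '[{"x":0,"y":-26,"z":0,"rx":0,"ry":0,"rz":0},{"x":0,"y":-26,"z":0,"rx":0,"ry":0,"rz":0},{"x":0,"y":-26,"z":0,"rx":0,"ry":0,"rz":0},{"x":0,"y":-22,"z":0,"rx":0,"ry":0,"rz":0},{"x":0,"y":-15,"z":0,"rx":0,"ry":0,"rz":0},{"x":0,"y":-9,"z":0,"rx":0,"ry":0,"rz":0},{"x":0,"y":0,"z":0,"rx":0,"ry":0,"rz":0},{"x":0,"y":0,"z":0,"rx":0,"ry":0,"rz":0}]'

```text
time_s: 7.95
ee_pos: [601.1, 206.1, 149.6]
ee_rot: [179.9, 0.0, 0.0]
force: [0.6, -0.1, -1.7]
gripper_width: 41.1
gripper_force: 25.0
```

Run:
```python
from h import *
s=state();print(s['ee_pos'],s['ee_rot'])
x,y=s['ee_pos'][:2]
for c in('wrist','side'):
  f=grab_frame(c);save(f,c+'3')
  p=cloud(f)[f['z_map']>0]
  m=(np.hypot(p[:,0]-600,p[:,1]-207)<60)&(abs(p[:,2]-18)<4);q=p[m]
  if len(q): print(c,len(q),'rim',(q.min(0)+q.max(0))/2,np.ptp(q,axis=0))
  m=(np.hypot(p[:,0]-x,p[:,1]-y)<45)&(p[:,2]<150)&(p[:,2]>72);q=p[m]
  if len(q): print(c,len(q),'body',(q.min(0)+q.max(0))/2,np.ptp(q,axis=0),q[:,2].min())
cv2.imwrite('pics/s3c.png',cv2.resize(cv2.imread('pics/side3.png')[80:240,250:410],(600,600)))
```

```text
[601.13797899 206.11536466 149.61730958] [1.79946335e+02 3.89367788e-02 1.72205370e-03]
wrist 710 rim [611.25787541 210.16721199  16.84590496] [58.35394456 82.48786239  5.633335  ]
wrist 2493 body [615.98515815 207.52098558 114.34049961] [26.36471211 51.05434327 71.24997397] 78.71551262359989
side 122 rim [600.00287809 209.67493569  17.86779024] [79.25978222 86.75298652  7.49904813]
side 397 body [601.74961001 197.93288779 110.90977258] [53.46691398 44.44965715 76.60935069] 72.60509723991797
```

View pics/s3c.png

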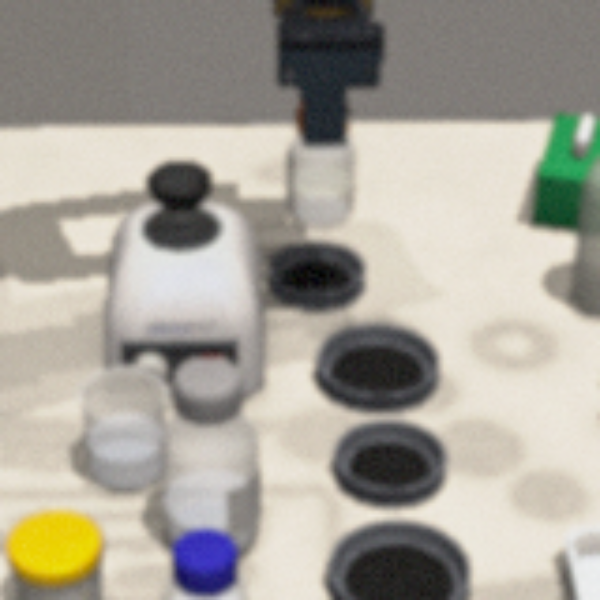

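move_arm --plan '[{"x":-0.5,"y":-1.5,"z":10,"rx":0,"ry":0,"rz":0},{"x":0,"y":0,"z":16,"rx":0,"ry":0,"rz":0},{"x":0,"y":0,"z":16,"rx":0,"ry":0,"rz":0},{"x":0,"y":0,"z":10,"rx":0,"ry":0,"rz":0},{"x":0,"y":0,"z":6,"rx":0,"ry":0,"rz":0},{"x":0,"y":0,"z":3,"rx":0,"ry":0,"rz":0},{"x":0,"y":0,"z":2,"rx":0,"ry":0,"rz":0},{"x":0,"y":0,"z":1,"rx":0,"ry":0,"rz":0},{"x":0,"y":0,"z":0,"rx":0,"ry":0,"rz":0},{"x":0,"y":0,"z":0,"rx":0,"ry":0,"rz":0}]'

```text
time_s: 9.05
ee_pos: [601.2, 208.2, 86.4]
ee_rot: [-180.0, -0.1, 0.0]
force: [0.1, -0.3, -1.7]
gripper_width: 41.3
gripper_force: 25.0
```

move_arm --plan '[{"x":0,"y":0,"z":1,"rx":0,"ry":0,"rz":0},{"x":0,"y":0,"z":0,"rx":0,"ry":0,"rz":0},{"x":0,"y":0,"z":0,"rx":0,"ry":0,"rz":0}]'

```text
time_s: 9.35
ee_pos: [601.0, 208.1, 85.0]
ee_rot: [180.0, -0.0, -0.0]
force: [-0.3, -0.7, -2.6]
gripper_width: 40.9
gripper_force: 25.0
```

move_arm --plan '[{"x":0,"y":0,"z":0.7,"rx":0,"ry":0,"rz":0},{"x":0,"y":0,"z":0.7,"rx":0,"ry":0,"rz":0},{"x":0,"y":0,"z":0,"rx":0,"ry":0,"rz":0},{"x":0,"y":0,"z":0,"rx":0,"ry":0,"rz":0}]'

```text
time_s: 9.75
ee_pos: [601.2, 208.2, 83.9]
ee_rot: [-180.0, -0.0, -0.0]
force: [-1.1, -0.4, 1.0]
gripper_width: 41.1
gripper_force: 25.0
```

move_arm --plan '[{"x":0,"y":0,"z":0,"rx":0,"ry":0,"rz":0},{"x":0,"y":0,"z":0,"rx":0,"ry":0,"rz":0},{"x":0,"y":0,"z":0,"rx":0,"ry":0,"rz":0},{"x":0,"y":0,"z":0,"rx":0,"ry":0,"rz":0},{"x":0,"y":0,"z":0,"rx":0,"ry":0,"rz":0},{"x":0,"y":0,"z":-10,"rx":0,"ry":0,"rz":0},{"x":0,"y":0,"z":-20,"rx":0,"ry":0,"rz":0},{"x":0,"y":0,"z":-30,"rx":0,"ry":0,"rz":0},{"x":0,"y":0,"z":-35,"rx":0,"ry":0,"rz":0},{"x":0,"y":0,"z":-25,"rx":0,"ry":0,"rz":0}]' --grip 1

```text
time_s: 10.75
ee_pos: [601.7, 208.4, 206.9]
ee_rot: [-179.9, -0.2, 0.0]
force: [-0.2, -0.2, -0.4]
gripper_width: 91.4
gripper_force: 0.0
```

Run:
```python
from h import *
s=state();print(s['ee_pos'])
f=grab_frame('top');p=cloud(f)[f['z_map']>0]
m=(p[:,0]>350)&(p[:,0]<540)&(p[:,1]>0)&(p[:,1]<220);print('appliance',p[m].max(0),p[m][p[m][:,2]>10].min(0))
f=grab_frame('wrist');cv2.imwrite('pics/w4.png',f['img'][:,:,::-1])
p=cloud(f)[f['z_map']>0];m=(np.hypot(p[:,0]-601,p[:,1]-208)<40)&(abs(p[:,2]-107)<5);q=p[m]
if len(q): print(len(q),(q.min(0)+q.max(0))/2,np.ptp(q,axis=0),q.mean(0))
```

```text
[601.6922718  208.37004776 206.86942314]
appliance [539.97676815 219.92857877 679.35491222] [3.50050529e+02 9.24902497e-03 1.01873483e+01]
1575 [601.27412084 209.74592948 105.35223311] [40.71043136 40.4559722   6.66576335] [602.32325199 209.97453711 106.22137197]
```

View pics/w4.png

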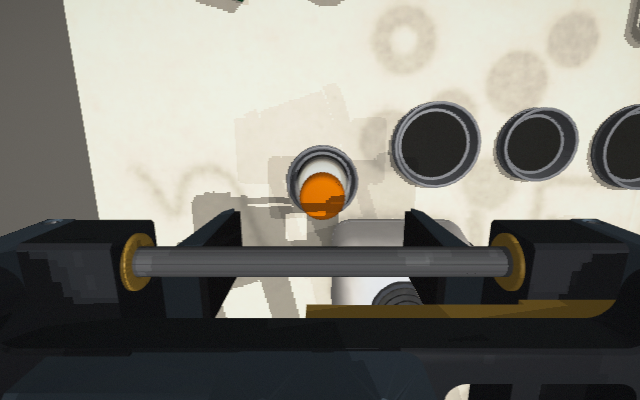

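move_arm --plan '[{"x":0,"y":20,"z":0,"rx":0,"ry":0,"rz":0},{"x":0,"y":36,"z":0,"rx":0,"ry":0,"rz":0},{"x":0,"y":36,"z":0,"rx":0,"ry":0,"rz":0},{"x":0,"y":36,"z":0,"rx":0,"ry":0,"rz":0},{"x":0,"y":36,"z":0,"rx":0,"ry":0,"rz":0},{"x":0,"y":36,"z":0,"rx":0,"ry":0,"rz":0},{"x":0,"y":36,"z":0,"rx":0,"ry":0,"rz":0},{"x":-8,"y":36,"z":0,"rx":0,"ry":0,"rz":0},{"x":-20,"y":25,"z":0,"rx":0,"ry":0,"rz":0},{"x":-20,"y":15,"z":0,"rx":0,"ry":0,"rz":0}]'

```text
time_s: 11.85
ee_pos: [551.8, -105.8, 202.4]
ee_rot: [180.0, 0.1, -0.1]
force: [-0.0, -0.3, 0.2]
gripper_width: 91.3
gripper_force: 0.0
```

move_arm --plan '[{"x":-20,"y":0,"z":0,"rx":0,"ry":0,"rz":0},{"x":-20,"y":0,"z":0,"rx":0,"ry":0,"rz":0},{"x":0,"y":0,"z":10,"rx":0,"ry":0,"rz":0},{"x":0,"y":0,"z":10,"rx":0,"ry":0,"rz":0},{"x":0,"y":0,"z":0,"rx":0,"ry":0,"rz":0}]'

```text
time_s: 12.35
ee_pos: [512.5, -103.5, 181.3]
ee_rot: [-180.0, 0.2, 0.0]
force: [0.1, 0.0, -0.7]
gripper_width: 90.9
gripper_force: 0.0
```

```bash
cat > cap.py <<'E'
from h import *
import sys
x,y,z=map(float,sys.argv[1:4])
s=state();print(s['ee_pos'],s['ee_rot'])
f=grab_frame('wrist')
p=cloud(f)[f['z_map']>0];m=(np.hypot(p[:,0]-x,p[:,1]-y)<35)&(abs(p[:,2]-z)<4);q=p[m]
if len(q): print(len(q),(q.min(0)+q.max(0))/2,np.ptp(q,axis=0),q.mean(0))
E
python3 cap.py 512 -104 141
```

```text
[ 512.46403516 -103.51316919  181.32095488] [-1.79952734e+02  2.04254649e-01  1.44599356e-02]
3100 [ 512.65396328 -101.03052629  140.26770069] [45.11154348 45.50028737  6.52620603] [ 513.28644461 -100.98259588  140.34374505]
```

move_arm --plan '[{"x":0,"y":-1,"z":20,"rx":0,"ry":0,"rz":0},{"x":0,"y":0,"z":20,"rx":0,"ry":0,"rz":0},{"x":0,"y":0,"z":16,"rx":0,"ry":0,"rz":0},{"x":0,"y":0,"z":9.6,"rx":0,"ry":0,"rz":0},{"x":0,"y":0,"z":0,"rx":0,"ry":0,"rz":0},{"x":0,"y":0,"z":0,"rx":0,"ry":0,"rz":0}]'

```text
time_s: 13.0
ee_pos: [513.7, -102.9, 118.3]
ee_rot: [180.0, -0.0, 0.0]
force: [-0.3, -0.7, -0.3]
gripper_width: 91.2
gripper_force: 0.0
```

move_arm --plan '[{"x":0,"y":0,"z":0,"rx":0,"ry":0,"rz":0},{"x":0,"y":0,"z":0,"rx":0,"ry":0,"rz":0},{"x":0,"y":0,"z":0,"rx":0,"ry":0,"rz":0},{"x":0,"y":0,"z":0,"rx":0,"ry":0,"rz":0},{"x":0,"y":0,"z":0,"rx":0,"ry":0,"rz":0},{"x":0,"y":0,"z":0,"rx":0,"ry":0,"rz":0},{"x":0,"y":0,"z":0,"rx":0,"ry":0,"rz":0},{"x":0,"y":0,"z":0,"rx":0,"ry":0,"rz":0},{"x":0,"y":0,"z":0,"rx":0,"ry":0,"rz":0},{"x":0,"y":0,"z":0,"rx":0,"ry":0,"rz":0}]' --grip 0 --squeeze 35

```text
time_s: 14.0
ee_pos: [513.0, -102.6, 118.0]
ee_rot: [-180.0, -0.0, -0.0]
force: [-0.4, 1.6, 1.4]
gripper_width: 45.8
gripper_force: 35.0
```

move_arm --plan '[{"x":0,"y":0,"z":-8,"rx":0,"ry":0,"rz":0},{"x":0,"y":0,"z":-18,"rx":0,"ry":0,"rz":0},{"x":0,"y":0,"z":-20,"rx":0,"ry":0,"rz":0},{"x":4,"y":-3,"z":-14,"rx":0,"ry":0,"rz":0},{"x":12,"y":-12,"z":0,"rx":0,"ry":0,"rz":0},{"x":16,"y":-20,"z":0,"rx":0,"ry":0,"rz":0},{"x":16,"y":-20,"z":0,"rx":0,"ry":0,"rz":0},{"x":16,"y":-20,"z":0,"rx":0,"ry":0,"rz":0},{"x":16,"y":-20,"z":0,"rx":0,"ry":0,"rz":0},{"x":16,"y":-20,"z":0,"rx":0,"ry":0,"rz":0}]'

```text
time_s: 15.0
ee_pos: [609.4, 13.7, 176.2]
ee_rot: [180.0, 0.1, 0.0]
force: [0.1, -0.6, -3.7]
gripper_width: 45.9
gripper_force: 35.0
```

move_arm --plan '[{"x":14,"y":-20,"z":0,"rx":0,"ry":0,"rz":0},{"x":10,"y":-20,"z":0,"rx":0,"ry":0,"rz":0},{"x":6,"y":-15,"z":0,"rx":0,"ry":0,"rz":0},{"x":4,"y":-12,"z":0,"rx":0,"ry":0,"rz":0},{"x":0,"y":0,"z":0,"rx":0,"ry":0,"rz":0},{"x":0,"y":0,"z":0,"rx":0,"ry":0,"rz":0},{"x":0,"y":0,"z":0,"rx":0,"ry":0,"rz":0}]'

```text
time_s: 15.7
ee_pos: [642.6, 78.2, 178.0]
ee_rot: [180.0, 0.0, -0.0]
force: [-0.2, 0.5, -2.4]
gripper_width: 46.2
gripper_force: 35.0
```

```bash
cat > over.py <<'E'
from h import *
import sys
a,b=map(float,sys.argv[1:3])
s=state();print(s['ee_pos'],s['ee_rot'])
x,y,z=s['ee_pos']
f=grab_frame('wrist');save(f,sys.argv[3])
p=cloud(f)[f['z_map']>0]
m=(np.hypot(p[:,0]-a,p[:,1]-b)<60)&(abs(p[:,2]-18)<3);q=p[m]
if len(q): print(len(q),'rim',(q.min(0)+q.max(0))/2,np.ptp(q,axis=0))
m=(np.hypot(p[:,0]-x,p[:,1]-y)<45)&(p[:,2]<z-5)&(p[:,2]>30);q=p[m]
if len(q): print(len(q),'body',(q.min(0)+q.max(0))/2,np.ptp(q,axis=0))
E
python3 over.py 642 79 w5
```

```text
[642.5652022   78.23409672 177.95133071] [ 1.79956635e+02  2.31090555e-02 -4.00439095e-02]
650 rim [659.68171633  79.91982275  17.48646753] [59.36878754 96.99512364  4.95109841]
3753 body [658.38214094  79.3228403  118.56667262] [35.31644172 64.82494457 99.23183673]
```

View pics/w5.png

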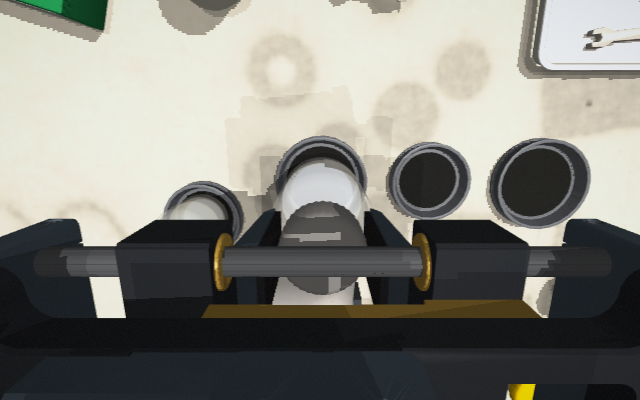

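The grey-capped bottle hangs at (322,185), centred in the wide nest's rim (320,170). Lower it.

move_arm --plan '[{"x":-1,"y":-0.5,"z":10,"rx":0,"ry":0,"rz":0},{"x":0,"y":0,"z":16,"rx":0,"ry":0,"rz":0},{"x":0,"y":0,"z":12,"rx":0,"ry":0,"rz":0},{"x":0,"y":0,"z":8,"rx":0,"ry":0,"rz":0},{"x":0,"y":0,"z":4,"rx":0,"ry":0,"rz":0},{"x":0,"y":0,"z":2,"rx":0,"ry":0,"rz":0},{"x":0,"y":0,"z":1,"rx":0,"ry":0,"rz":0},{"x":0,"y":0,"z":1,"rx":0,"ry":0,"rz":0},{"x":0,"y":0,"z":0,"rx":0,"ry":0,"rz":0},{"x":0,"y":0,"z":0,"rx":0,"ry":0,"rz":0}]'

```text
time_s: 16.75
ee_pos: [642.2, 79.7, 124.3]
ee_rot: [180.0, -0.0, 0.0]
force: [-0.4, -0.6, -3.8]
gripper_width: 45.9
gripper_force: 35.0
```

move_arm --plan '[{"x":0,"y":0,"z":0.7,"rx":0,"ry":0,"rz":0},{"x":0,"y":0,"z":0.7,"rx":0,"ry":0,"rz":0},{"x":0,"y":0,"z":0,"rx":0,"ry":0,"rz":0},{"x":0,"y":0,"z":0,"rx":0,"ry":0,"rz":0}]'

```text
time_s: 17.15
ee_pos: [642.0, 79.6, 122.5]
ee_rot: [180.0, 0.0, -0.0]
force: [-0.0, 0.1, -3.5]
gripper_width: 45.8
gripper_force: 35.0
```

move_arm --plan '[{"x":0,"y":0,"z":0.6,"rx":0,"ry":0,"rz":0},{"x":0,"y":0,"z":0.6,"rx":0,"ry":0,"rz":0},{"x":0,"y":0,"z":0,"rx":0,"ry":0,"rz":0},{"x":0,"y":0,"z":0,"rx":0,"ry":0,"rz":0}]'

```text
time_s: 17.55
ee_pos: [642.3, 79.7, 122.0]
ee_rot: [-180.0, -0.1, 0.0]
force: [-0.0, 0.5, 0.7]
gripper_width: 45.9
gripper_force: 35.0
```

move_arm --plan '[{"x":0,"y":0,"z":0,"rx":0,"ry":0,"rz":0},{"x":0,"y":0,"z":0,"rx":0,"ry":0,"rz":0},{"x":0,"y":0,"z":0,"rx":0,"ry":0,"rz":0},{"x":0,"y":0,"z":0,"rx":0,"ry":0,"rz":0},{"x":0,"y":0,"z":0,"rx":0,"ry":0,"rz":0},{"x":0,"y":0,"z":-10,"rx":0,"ry":0,"rz":0},{"x":0,"y":0,"z":-20,"rx":0,"ry":0,"rz":0},{"x":0,"y":0,"z":-25,"rx":0,"ry":0,"rz":0},{"x":0,"y":0,"z":-15,"rx":0,"ry":0,"rz":0},{"x":0,"y":0,"z":0,"rx":0,"ry":0,"rz":0}]' --grip 1

```text
time_s: 18.55
ee_pos: [643.7, 79.8, 194.9]
ee_rot: [-180.0, -0.4, 0.0]
force: [1.3, -0.3, 0.1]
gripper_width: 90.8
gripper_force: 0.0
```

```bash
python3 cap.py 642 80 145
```

```text
[643.67550649  79.82823469 194.88828418] [-1.79964744e+02 -3.75619342e-01  2.02237619e-03]
2872 [641.09850818  80.96201787 143.83229025] [45.25485141 44.76270636  5.66207751] [642.20282824  81.0764007  144.31449046]
```

move_arm --plan '[{"x":-6,"y":16,"z":0,"rx":0,"ry":0,"rz":0},{"x":-15,"y":34,"z":0,"rx":0,"ry":0,"rz":0},{"x":-15,"y":34,"z":0,"rx":0,"ry":0,"rz":0},{"x":-15,"y":34,"z":0,"rx":0,"ry":0,"rz":0},{"x":-15,"y":34,"z":0,"rx":0,"ry":0,"rz":0},{"x":-15,"y":34,"z":0,"rx":0,"ry":0,"rz":0},{"x":-15,"y":34,"z":0,"rx":0,"ry":0,"rz":0},{"x":-15,"y":34,"z":0,"rx":0,"ry":0,"rz":0},{"x":-12,"y":30,"z":0,"rx":0,"ry":0,"rz":0},{"x":-8.4,"y":22,"z":0,"rx":0,"ry":0,"rz":0}]'

```text
time_s: 19.6
ee_pos: [507.8, -228.6, 190.1]
ee_rot: [-180.0, 0.2, -0.1]
force: [1.4, 0.9, -0.8]
gripper_width: 91.4
gripper_force: 0.0
```

move_arm --plan '[{"x":0,"y":0,"z":15,"rx":0,"ry":0,"rz":0},{"x":0,"y":0,"z":25,"rx":0,"ry":0,"rz":0},{"x":0,"y":0,"z":11,"rx":0,"ry":0,"rz":0},{"x":0,"y":0,"z":0,"rx":0,"ry":0,"rz":0},{"x":0,"y":0,"z":0,"rx":0,"ry":0,"rz":0}]'

```text
time_s: 20.1
ee_pos: [510.5, -226.5, 140.4]
ee_rot: [180.0, 0.0, 0.0]
force: [0.6, -0.2, 0.4]
gripper_width: 91.2
gripper_force: 0.0
```

```bash
python3 cap.py 510 -226 103
```

```text
[ 510.46017914 -226.52270753  140.40036783] [1.79994687e+02 2.08362713e-02 6.71947026e-03]
2518 [ 509.5611325  -224.79411254  101.94346106] [40.82111195 39.57881002  5.87509104] [ 510.85266123 -224.7282321   102.31845839]
```

Commanded z is 140.4. Descend 60.4, grip.

move_arm --plan '[{"x":0,"y":-0.5,"z":20,"rx":0,"ry":0,"rz":0},{"x":0,"y":0,"z":20,"rx":0,"ry":0,"rz":0},{"x":0,"y":0,"z":13,"rx":0,"ry":0,"rz":0},{"x":0,"y":0,"z":7.4,"rx":0,"ry":0,"rz":0},{"x":0,"y":0,"z":0,"rx":0,"ry":0,"rz":0},{"x":0,"y":0,"z":0,"rx":0,"ry":0,"rz":0}]'

```text
time_s: 20.75
ee_pos: [511.2, -226.1, 80.6]
ee_rot: [180.0, -0.1, 0.0]
force: [0.5, -0.6, -0.5]
gripper_width: 91.2
gripper_force: 0.0
```

move_arm --plan '[{"x":0,"y":0,"z":0,"rx":0,"ry":0,"rz":0},{"x":0,"y":0,"z":0,"rx":0,"ry":0,"rz":0},{"x":0,"y":0,"z":0,"rx":0,"ry":0,"rz":0},{"x":0,"y":0,"z":0,"rx":0,"ry":0,"rz":0},{"x":0,"y":0,"z":0,"rx":0,"ry":0,"rz":0},{"x":0,"y":0,"z":0,"rx":0,"ry":0,"rz":0},{"x":0,"y":0,"z":0,"rx":0,"ry":0,"rz":0},{"x":0,"y":0,"z":0,"rx":0,"ry":0,"rz":0},{"x":0,"y":0,"z":0,"rx":0,"ry":0,"rz":0},{"x":0,"y":0,"z":0,"rx":0,"ry":0,"rz":0}]' --grip 0 --squeeze 25

```text
time_s: 21.75
ee_pos: [510.6, -225.8, 79.9]
ee_rot: [-180.0, 0.0, -0.0]
force: [-0.6, 0.4, -0.1]
gripper_width: 40.7
gripper_force: 25.0
```

move_arm --plan '[{"x":0,"y":0,"z":-8,"rx":0,"ry":0,"rz":0},{"x":0,"y":0,"z":-18,"rx":0,"ry":0,"rz":0},{"x":0,"y":0,"z":-20,"rx":0,"ry":0,"rz":0},{"x":4,"y":-3,"z":-14,"rx":0,"ry":0,"rz":0},{"x":12,"y":-14,"z":0,"rx":0,"ry":0,"rz":0},{"x":16,"y":-21,"z":0,"rx":0,"ry":0,"rz":0},{"x":16,"y":-21,"z":0,"rx":0,"ry":0,"rz":0},{"x":16,"y":-21,"z":0,"rx":0,"ry":0,"rz":0},{"x":16,"y":-21,"z":0,"rx":0,"ry":0,"rz":0},{"x":16,"y":-21,"z":0,"rx":0,"ry":0,"rz":0}]'

```text
time_s: 22.75
ee_pos: [607.0, -103.1, 140.2]
ee_rot: [180.0, 0.0, 0.0]
force: [0.7, -1.0, -2.4]
gripper_width: 40.8
gripper_force: 25.0
```

move_arm --plan '[{"x":14,"y":-21,"z":0,"rx":0,"ry":0,"rz":0},{"x":11,"y":-20,"z":0,"rx":0,"ry":0,"rz":0},{"x":7,"y":-15,"z":0,"rx":0,"ry":0,"rz":0},{"x":4,"y":-10,"z":0,"rx":0,"ry":0,"rz":0},{"x":0,"y":0,"z":0,"rx":0,"ry":0,"rz":0},{"x":0,"y":0,"z":0,"rx":0,"ry":0,"rz":0},{"x":0,"y":0,"z":0,"rx":0,"ry":0,"rz":0}]'

```text
time_s: 23.45
ee_pos: [642.1, -38.8, 140.0]
ee_rot: [180.0, 0.0, -0.1]
force: [0.5, -0.3, -1.8]
gripper_width: 40.9
gripper_force: 25.0
```

```bash
python3 over.py 642 -38 w6
```

```text
[642.0988282  -38.80779171 139.99128242] [ 1.79969986e+02  2.51586477e-02 -5.10849411e-02]
748 rim [653.47371247 -36.68873555  17.22227047] [59.48046608 82.1441947   4.43360481]
2468 body [655.73691642 -38.90676455 102.21902425] [26.84547929 50.97950188 65.5273063 ]
```

move_arm --plan '[{"x":0,"y":-1.5,"z":10,"rx":0,"ry":0,"rz":0},{"x":0,"y":0,"z":16,"rx":0,"ry":0,"rz":0},{"x":0,"y":0,"z":12,"rx":0,"ry":0,"rz":0},{"x":0,"y":0,"z":8,"rx":0,"ry":0,"rz":0},{"x":0,"y":0,"z":4,"rx":0,"ry":0,"rz":0},{"x":0,"y":0,"z":2,"rx":0,"ry":0,"rz":0},{"x":0,"y":0,"z":1,"rx":0,"ry":0,"rz":0},{"x":0,"y":0,"z":1,"rx":0,"ry":0,"rz":0},{"x":0,"y":0,"z":0,"rx":0,"ry":0,"rz":0},{"x":0,"y":0,"z":0,"rx":0,"ry":0,"rz":0}]'

```text
time_s: 24.5
ee_pos: [642.8, -36.4, 86.3]
ee_rot: [180.0, -0.0, -0.0]
force: [0.8, -0.4, -1.7]
gripper_width: 41.2
gripper_force: 25.0
```

move_arm --plan '[{"x":0,"y":0,"z":0.7,"rx":0,"ry":0,"rz":0},{"x":0,"y":0,"z":0.7,"rx":0,"ry":0,"rz":0},{"x":0,"y":0,"z":0.6,"rx":0,"ry":0,"rz":0},{"x":0,"y":0,"z":0,"rx":0,"ry":0,"rz":0},{"x":0,"y":0,"z":0,"rx":0,"ry":0,"rz":0}]'

```text
time_s: 25.0
ee_pos: [642.7, -36.4, 84.0]
ee_rot: [180.0, -0.0, -0.0]
force: [-0.6, 0.5, -1.3]
gripper_width: 41.3
gripper_force: 25.0
```

move_arm --plan '[{"x":0,"y":0,"z":0.6,"rx":0,"ry":0,"rz":0},{"x":0,"y":0,"z":0,"rx":0,"ry":0,"rz":0},{"x":0,"y":0,"z":0,"rx":0,"ry":0,"rz":0}]'

```text
time_s: 25.3
ee_pos: [642.9, -36.3, 83.9]
ee_rot: [180.0, -0.1, 0.0]
force: [-0.5, 0.8, 2.3]
gripper_width: 41.0
gripper_force: 25.0
```

move_arm --plan '[{"x":0,"y":0,"z":0,"rx":0,"ry":0,"rz":0},{"x":0,"y":0,"z":0,"rx":0,"ry":0,"rz":0},{"x":0,"y":0,"z":0,"rx":0,"ry":0,"rz":0},{"x":0,"y":0,"z":0,"rx":0,"ry":0,"rz":0},{"x":0,"y":0,"z":0,"rx":0,"ry":0,"rz":0},{"x":0,"y":0,"z":-10,"rx":0,"ry":0,"rz":0},{"x":0,"y":0,"z":-25,"rx":0,"ry":0,"rz":0},{"x":0,"y":0,"z":-35,"rx":0,"ry":0,"rz":0},{"x":0,"y":0,"z":-30,"rx":0,"ry":0,"rz":0},{"x":0,"y":0,"z":0,"rx":0,"ry":0,"rz":0}]' --grip 1

```text
time_s: 26.3
ee_pos: [645.5, -36.6, 189.5]
ee_rot: [180.0, -0.6, -0.0]
force: [0.3, 0.9, 0.3]
gripper_width: 91.2
gripper_force: 0.0
```

```bash
python3 cap.py 642 -37 107
```

```text
[645.54835451 -36.57891518 189.46637071] [ 1.79951192e+02 -6.34211294e-01 -2.50945919e-04]
1766 [642.3033143  -35.52254935 105.83727614] [40.1369683  40.64705659  5.66468291] [642.70445156 -35.45039542 106.35443135]
```

move_arm --plan '[{"x":-6,"y":16,"z":0,"rx":0,"ry":0,"rz":0},{"x":-13,"y":36,"z":0,"rx":0,"ry":0,"rz":0},{"x":-13,"y":36,"z":0,"rx":0,"ry":0,"rz":0},{"x":-13,"y":36,"z":0,"rx":0,"ry":0,"rz":0},{"x":-13,"y":36,"z":0,"rx":0,"ry":0,"rz":0},{"x":-13,"y":36,"z":0,"rx":0,"ry":0,"rz":0},{"x":-13,"y":36,"z":0,"rx":0,"ry":0,"rz":0},{"x":-13,"y":36,"z":0,"rx":0,"ry":0,"rz":0},{"x":-13,"y":36,"z":0,"rx":0,"ry":0,"rz":0},{"x":-12,"y":29,"z":0,"rx":0,"ry":0,"rz":0}]'

```text
time_s: 27.35
ee_pos: [517.9, -371.6, 181.5]
ee_rot: [-179.9, 0.2, -0.1]
force: [-0.2, -0.6, 0.3]
gripper_width: 91.4
gripper_force: 0.0
```

move_arm --plan '[{"x":0,"y":0,"z":0,"rx":0,"ry":0,"rz":0},{"x":0,"y":0,"z":0,"rx":0,"ry":0,"rz":0},{"x":0,"y":0,"z":0,"rx":0,"ry":0,"rz":0}]'

```text
time_s: 27.65
ee_pos: [520.1, -368.6, 182.5]
ee_rot: [-179.9, 0.1, 0.0]
force: [0.3, 0.1, -1.2]
gripper_width: 91.2
gripper_force: 0.0
```

```bash
python3 cap.py 520 -369 141
```

```text
[ 520.12784574 -368.57922833  182.50624659] [-1.79918607e+02  8.17961900e-02  1.86099246e-02]
3081 [ 520.01427683 -367.79268502  140.19059977] [45.53475162 45.03863226  6.37761481] [ 520.8468735  -367.68431623  140.33749659]
```

Centred. Commanded z 183.4 → 118.

move_arm --plan '[{"x":0,"y":0,"z":20,"rx":0,"ry":0,"rz":0},{"x":0,"y":0,"z":20,"rx":0,"ry":0,"rz":0},{"x":0,"y":0,"z":16,"rx":0,"ry":0,"rz":0},{"x":0,"y":0,"z":9.4,"rx":0,"ry":0,"rz":0},{"x":0,"y":0,"z":0,"rx":0,"ry":0,"rz":0},{"x":0,"y":0,"z":0,"rx":0,"ry":0,"rz":0}]'

```text
time_s: 28.3
ee_pos: [521.2, -369.1, 118.5]
ee_rot: [180.0, -0.0, 0.0]
force: [0.7, 0.6, 0.4]
gripper_width: 91.3
gripper_force: 0.0
```

move_arm --plan '[{"x":0,"y":0,"z":0,"rx":0,"ry":0,"rz":0},{"x":0,"y":0,"z":0,"rx":0,"ry":0,"rz":0},{"x":0,"y":0,"z":0,"rx":0,"ry":0,"rz":0},{"x":0,"y":0,"z":0,"rx":0,"ry":0,"rz":0},{"x":0,"y":0,"z":0,"rx":0,"ry":0,"rz":0},{"x":0,"y":0,"z":0,"rx":0,"ry":0,"rz":0},{"x":0,"y":0,"z":0,"rx":0,"ry":0,"rz":0},{"x":0,"y":0,"z":0,"rx":0,"ry":0,"rz":0},{"x":0,"y":0,"z":0,"rx":0,"ry":0,"rz":0},{"x":0,"y":0,"z":0,"rx":0,"ry":0,"rz":0}]' --grip 0 --squeeze 35

```text
time_s: 29.3
ee_pos: [520.6, -369.1, 118.0]
ee_rot: [-180.0, 0.0, -0.0]
force: [-0.8, 1.7, 1.4]
gripper_width: 45.7
gripper_force: 35.0
```

move_arm --plan '[{"x":0,"y":0,"z":-8,"rx":0,"ry":0,"rz":0},{"x":0,"y":0,"z":-18,"rx":0,"ry":0,"rz":0},{"x":0,"y":0,"z":-20,"rx":0,"ry":0,"rz":0},{"x":3,"y":-5,"z":-14,"rx":0,"ry":0,"rz":0},{"x":9,"y":-16,"z":0,"rx":0,"ry":0,"rz":0},{"x":13,"y":-23,"z":0,"rx":0,"ry":0,"rz":0},{"x":13,"y":-23,"z":0,"rx":0,"ry":0,"rz":0},{"x":13,"y":-23,"z":0,"rx":0,"ry":0,"rz":0},{"x":13,"y":-23,"z":0,"rx":0,"ry":0,"rz":0},{"x":13,"y":-23,"z":0,"rx":0,"ry":0,"rz":0}]'

```text
time_s: 30.3
ee_pos: [597.8, -230.6, 176.4]
ee_rot: [-179.9, 0.1, 0.0]
force: [0.2, -0.6, -6.7]
gripper_width: 46.0
gripper_force: 35.0
```

move_arm --plan '[{"x":13,"y":-23,"z":0,"rx":0,"ry":0,"rz":0},{"x":13,"y":-23,"z":0,"rx":0,"ry":0,"rz":0},{"x":11,"y":-18,"z":0,"rx":0,"ry":0,"rz":0},{"x":6,"y":-12,"z":0,"rx":0,"ry":0,"rz":0},{"x":0,"y":0,"z":0,"rx":0,"ry":0,"rz":0},{"x":0,"y":0,"z":0,"rx":0,"ry":0,"rz":0},{"x":0,"y":0,"z":0,"rx":0,"ry":0,"rz":0}]'

```text
time_s: 31.0
ee_pos: [640.0, -158.2, 177.7]
ee_rot: [180.0, 0.0, -0.0]
force: [0.6, 0.6, -5.0]
gripper_width: 45.8
gripper_force: 35.0
```

```bash
python3 over.py 640 -157 w7
```

```text
[ 639.95193917 -158.21527829  177.74269185] [ 1.79968484e+02  4.62629696e-02 -4.81046148e-02]
654 rim [ 656.34975433 -155.9669929    17.39066028] [60.72485012 96.21225699  4.75478531]
3751 body [ 655.66840615 -157.50122201  118.35309995] [36.07322572 65.77243318 98.67966279]
```

move_arm --plan '[{"x":-1,"y":-1,"z":10,"rx":0,"ry":0,"rz":0},{"x":0,"y":0,"z":16,"rx":0,"ry":0,"rz":0},{"x":0,"y":0,"z":12,"rx":0,"ry":0,"rz":0},{"x":0,"y":0,"z":8,"rx":0,"ry":0,"rz":0},{"x":0,"y":0,"z":4,"rx":0,"ry":0,"rz":0},{"x":0,"y":0,"z":2,"rx":0,"ry":0,"rz":0},{"x":0,"y":0,"z":1,"rx":0,"ry":0,"rz":0},{"x":0,"y":0,"z":1,"rx":0,"ry":0,"rz":0},{"x":0,"y":0,"z":0,"rx":0,"ry":0,"rz":0},{"x":0,"y":0,"z":0,"rx":0,"ry":0,"rz":0}]'

```text
time_s: 32.05
ee_pos: [639.8, -156.4, 124.3]
ee_rot: [180.0, -0.0, 0.0]
force: [-0.3, 0.2, -4.9]
gripper_width: 45.8
gripper_force: 35.0
```

move_arm --plan '[{"x":0,"y":0,"z":0.7,"rx":0,"ry":0,"rz":0},{"x":0,"y":0,"z":0.7,"rx":0,"ry":0,"rz":0},{"x":0,"y":0,"z":0.6,"rx":0,"ry":0,"rz":0},{"x":0,"y":0,"z":0,"rx":0,"ry":0,"rz":0},{"x":0,"y":0,"z":0,"rx":0,"ry":0,"rz":0}]'

```text
time_s: 32.55
ee_pos: [639.7, -156.4, 122.1]
ee_rot: [180.0, -0.0, -0.0]
force: [-0.7, 0.5, -4.3]
gripper_width: 45.9
gripper_force: 35.0
```

move_arm --plan '[{"x":0,"y":0,"z":0.6,"rx":0,"ry":0,"rz":0},{"x":0,"y":0,"z":0.4,"rx":0,"ry":0,"rz":0},{"x":0,"y":0,"z":0,"rx":0,"ry":0,"rz":0},{"x":0,"y":0,"z":0,"rx":0,"ry":0,"rz":0}]'

```text
time_s: 32.95
ee_pos: [640.0, -156.3, 122.0]
ee_rot: [180.0, -0.1, 0.0]
force: [-1.7, 1.4, 4.0]
gripper_width: 45.6
gripper_force: 35.0
```

Seated. Release, retreat up and back.

move_arm --plan '[{"x":0,"y":0,"z":0,"rx":0,"ry":0,"rz":0},{"x":0,"y":0,"z":0,"rx":0,"ry":0,"rz":0},{"x":0,"y":0,"z":0,"rx":0,"ry":0,"rz":0},{"x":0,"y":0,"z":0,"rx":0,"ry":0,"rz":0},{"x":0,"y":0,"z":0,"rx":0,"ry":0,"rz":0},{"x":0,"y":0,"z":-10,"rx":0,"ry":0,"rz":0},{"x":0,"y":0,"z":-20,"rx":0,"ry":0,"rz":0},{"x":0,"y":0,"z":-30,"rx":0,"ry":0,"rz":0},{"x":0,"y":0,"z":-30,"rx":0,"ry":0,"rz":0},{"x":0,"y":0,"z":-10,"rx":0,"ry":0,"rz":0}]' --grip 1

```text
time_s: 33.95
ee_pos: [641.3, -156.8, 225.5]
ee_rot: [179.9, -0.4, 0.0]
force: [-0.4, -0.4, -0.1]
gripper_width: 91.2
gripper_force: 0.0
```

move_arm --plan '[{"x":-20,"y":15,"z":0,"rx":0,"ry":0,"rz":0},{"x":-30,"y":30,"z":0,"rx":0,"ry":0,"rz":0},{"x":-30,"y":30,"z":0,"rx":0,"ry":0,"rz":0},{"x":-30,"y":30,"z":0,"rx":0,"ry":0,"rz":0},{"x":-30,"y":30,"z":0,"rx":0,"ry":0,"rz":0},{"x":-30,"y":30,"z":0,"rx":0,"ry":0,"rz":0},{"x":-30,"y":30,"z":0,"rx":0,"ry":0,"rz":0},{"x":-10,"y":15,"z":0,"rx":0,"ry":0,"rz":0},{"x":0,"y":0,"z":0,"rx":0,"ry":0,"rz":0},{"x":0,"y":0,"z":0,"rx":0,"ry":0,"rz":0}]'

```text
time_s: 34.95
ee_pos: [429.5, -366.1, 220.6]
ee_rot: [-179.9, 0.0, -0.1]
force: [-0.9, -0.2, 0.0]
gripper_width: 91.6
gripper_force: 0.0
```

Run:
```python
from h import *
F={c:grab_frame(c) for c in('top','side')}
a=F['top']['img'][110:290,200:480];b=F['side']['img'][100:360,220:420]
im=np.zeros((600,800,3),np.uint8);a=cv2.resize(a,(450,289));b=cv2.resize(b,(350,455));im[:289,:450]=a;im[:455,450:]=b
cv2.imwrite('pics/fin.png',im[:,:,::-1])
print(state()['ee_pos'])
for c in F:
  p=cloud(F[c])[F[c]['z_map']>0]
  for n,x,y,z,r in [('grey',642,79,145,23),('blue',639,-156,145,23),('orange',601,208,107,21),('dkblue',642,-36,107,21),('LB',402,-296,88,35),('SB',450,-30,70,32)]:
    m=(np.hypot(p[:,0]-x,p[:,1]-y)<r+12)&(abs(p[:,2]-z)<5);q=p[m]
    if len(q): print(c,n,len(q),((q.min(0)+q.max(0))/2).round(1),q.mean(0).round(1))
```

```text
[ 430.14990011 -365.5055136   220.66167138]
top grey 200 [640.2  77.2 145. ] [640.3  77.1 144.2]
top blue 183 [ 638.2 -157.8  145. ] [ 637.6 -158.1  144.4]
top orange 144 [599.7 207.  106.8] [600.9 207.1 106.2]
top dkblue 149 [640.9 -38.3 107. ] [640.9 -38.6 106.4]
top LB 75 [ 402.7 -295.5   87.7] [ 401.2 -298.    87. ]
top SB 66 [450.3 -30.5  69.6] [451.7 -30.8  68.7]
side grey 140 [640.5  78.7 144.6] [640.1  76.6 145.4]
side blue 209 [ 638.  -157.3  144.9] [ 638.3 -159.4  145.6]
side orange 91 [601.6 209.1 106.5] [601.1 205.5 107.2]
side dkblue 132 [641.8 -37.4 106.9] [641.  -39.3 107.6]
side LB 110 [ 402.5 -297.2   87. ] [ 399.3 -300.7   87.1]
side SB 81 [455.3 -27.7  70. ] [457.2 -25.9  69.1]
```

View pics/fin.png

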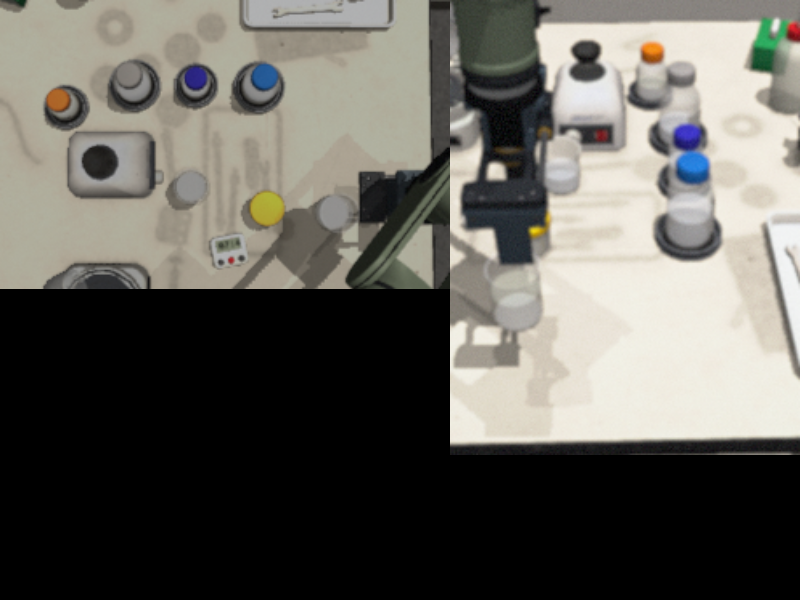

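All four bottles stand in their nests: orange at (58,100), grey (130,75), dark blue (196,80) and blue (264,78). Their cap tops sit about 4 mm higher than they did on the bench. The beakers have not moved.

```bash
python3 -c "from workcell import *;print(job_done())"
```

```text
the job is handed in; nothing more can be done
None
```

All four bottles are standing upright in their own matching nests, both beakers are where they were, and the job was handed in at about 35 s of the 106 s allowed.

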